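# Torch back into its spring clips

### The job

The market torch has been left half under the slatted display riser. Draw it out and put it back in its holder on the counter: tail towards the steel end plate, barrel pushed fully home in both spring clips. Leave the vegetables and everything else on the counter where they are.

Things in the scene. Friction and masses are not known exactly. Their poses are not given: they have to be found in the camera images.
- torch_mid (a point): Torch, 185 mm long, about 220 g: aluminium barrel 30 mm thick and 140 mm long, black octagonal tail cap (36 mm across flats, first 8 mm of the barrel), flared head with octagonal rim 36 mm across flats. This point: on its axis, mid-barrel, 70 mm from the tail end, 115 mm from the lens; x runs from tail to head. Lying on the counter its axis is level, 18 mm up. It may be rolled onto any flat.
- torch_tail (a point): Centre of the torch's tail end, on its axis, 70 mm behind torch_mid. At the start the torch lies on the counter with its head and most of its barrel under the riser: only 44 to 58 mm at the tail end stick out in front.
- torch_neck (a point): Point on the torch's axis where the barrel meets the flared head, 70 mm ahead of torch_mid.
- riser: Slatted wooden display riser, fixed: 240 mm wide, 180 mm deep, 60 mm high, 48 mm free under its slats, open in front between side runners (inner faces 102 mm either side of the middle). A pumpkin and a squash stand on it, 50 mm or more behind the front edge. Origin: middle of the front edge, on the counter; x points into the riser, away from the robot; z up.
- holder: Torch holder, fixed: wooden board 184 x 60 x 20 mm with two sprung steel clips, mouths up. Origin: on the counter, midway between the clips; x along the clips' axis, z up. Clips 18 mm long, centred at x = -44 and +44 mm; between them 70 mm are clear down to the board's top, 20 mm up. Upright steel end plate (36 mm wide, top 52 mm up) at x = -78 mm. The torch's x must point along the holder's x.
- clip_axis (a point): Point on the clips' axis, midway between them, 47 mm above the counter, axes as the holder's: torch_mid belongs here. Each clip has two jaws; the lips' tops are 75 mm above the counter and 39 mm apart, the narrowest gap is 22 mm, 59 mm up. The barrel first meets the lips with its axis about 66 mm up; pressed straight down (about 10 to 16 N in all) it spreads the jaws and they snap round it.
- pumpkin: Ribbed pumpkin, 112 mm across, about 95 mm high, standing on the riser. Origin: centre of its underside.
- squash: Pale flat squash, 92 mm across, about 70 mm high, standing on the riser. Origin: centre of its underside.
- pepper: Green pepper standing on the counter beside the riser's front, about 75 mm across, 95 mm high. Origin: centre of its underside.
- onion: Onion standing near the holder, 76 mm across, 79 mm high. Origin: centre of its underside.
- mug: White mug near the holder, 76 mm across plus its handle, 88 mm high. Origin: centre of its underside.
- flask: Steel food flask with a black cup lid, standing at the middle of the back of the counter, 72 mm across, 165 mm high. Origin: centre of its underside.

How it is judged:
By the outcome, as a careful person would: the job done as asked, in the order asked, and still so for the second after the job is handed in, with the robot touching nothing.
It also fails if it takes over 58 s, if anything falls off the work surface, if the arm or the gripper's body presses on something with over 40 N, if the wrist force passes 120 N, or if a joint passes its speed limit or range.

### The arm

A 7-joint arm with a two-finger parallel gripper is mounted at the origin on the work surface. World frame = base frame: x ahead of the robot, y to its left, z up, the work surface at z = 0. Lengths are in mm, angles in rad, forces in N, time in s.
With the tool pointing down it reaches from about 350 to 900 mm from the base axis. Payload 8.1 kg.
Tool frame: the origin (TCP) lies midway between the tips of the shut fingers; the grasp point (between the pads) lies 19 mm behind it (ctrl.grasp_offset is the z of the grasp point in the tool frame, in mm); z points along the fingers, y is the line along which they close (so a half turn about z gives the same grasp; the last joint's range is limited). The gripper opens to 85 mm and grips with 20 to 120 N. Pads are 22 mm wide; open, the fingers measure 114 mm over their backs; the gripper's body (76 mm by 85 mm) begins 54 mm behind the grasp point. The pads swing forward as they close: fully open they stand 13 mm farther back than shut.
Start: joints at [1.074, 0.434, 0.025, 1.573, -0.012, 1.134, -0.075], TCP at [239.791, -577.184, 231.323] pointing down, gripper open.
Joint ranges: [-2.62, 2.62], [-0.44, 2.09], [-1.27, 1.32], [0.08, 2.57], [-1.32, 4.46], [0.12, 2], [-2.74, 2.74]. Speed limits (rad/s): [2.22, 2.22, 3.01, 3.01, 3.14, 3.14, 3.14].

### API

Orientations are given as a rotation vector (axis times angle).
In Python, from plant import ctrl gives the robot as it stands. The module is installed in compiled form; this text tells all that it offers.
- The arm moves only by the tool move_arm, never from a script. Its argument "moves" is a list of rows, each an object of numbers: "x", "y", "z": the shift along the tool's x, y, z in cm; "ax", "ay", "az": the turn, a rotation vector about the tool's x, y, z in rad; "claw": the closure, from 0 (fully open) to 1 (shut). In form: [{"x": .., "y": .., "z": .., "ax": .., "ay": .., "az": .., "claw": ..}, ...]. A call has 1 to 20 rows; each row shifts and turns the commanded pose from where the row before left it, along the tool's axes as they then stand; what a row does not reach is not made up. A row lasts 1/12 s, in which the tool goes at most 41.7 mm and 7.16 degrees, less where a joint would pass 70% of its speed; a pose out of reach is approached as far as the arm can. A call with a gripper value outside its range is refused whole. The fingers move at their own pace and stop on an object; "squeeze" is the grip in N (left out, the last holds). Time passes only in rows, so rows that do not move let the fingers close. It gives the time, the measured TCP pose, the force, the opening and the grip force at its end, in the units of the state.
- ctrl.get_obs(): the state, without advancing time (a new reading comes with each control period).
- ctrl.grab_frame(name): name is "side" or "top"; returns a dict with "frame" (384x512x3 uint8, red, green, blue), "K" (3x3 intrinsics, pixels), "k1" (the pictures are not rectified: a ray, as slopes to the right and down, at radius r is drawn at 1 + k1 r^2 times it, then the intrinsics apply), "xyz" and "orientation" of the camera in the world. Camera axes: x right, y up, looking along -z (the intrinsics and any distortion apply to the point x, -y, -z); pixel columns grow to the right and rows downward; lengths in mm; the calibration is good to about 2 mm. A picture is of the moment at which its call begins. There is no depth.
- ctrl.sign_off(): hands the job in; it is judged then, once.
The state is a dict: "t": time; "q": joint angles; "qd": joint speeds; "tau": joint torques, N m; "eef_pos": TCP position; "ee_rot": TCP orientation; "force": force on the tool from outside, world axes, zero at the start; "torque": the same for the moment, N m; "width": finger opening in mm; "grasp_force": force on a finger pad.
Only numpy, scipy, OpenCV 4.12 (cv2) and the standard library are available. Lean on these libraries where they do the work, as an engineer would, in place of code of your own. Each camera call takes 0.05 s, during which the arm holds its last target. There are 200 camera calls.

## Working session

There is one attempt and no reset: what is moved stays moved. The work goes in short steps, Python scripts to look and compute and a tool call to move; the robot and the scene stay as the last step left them, time stands still between calls to the robot, and variables do not carry over. Pictures are saved under pics/ and viewed, at most 10 in all, crops included, and the job is handed in when it is done.

Besides the shell and the picture viewer there is one more tool, called after ">>>" as a command line: name --argument value ..., lists and objects as JSON in quotes. move_arm: Moves the arm, as the interface text tells. Its arguments: {"type":"object","properties":{"moves":{"type":"array"},"squeeze":{"type":"number"}},"required":["moves"]}

```bash
mkdir -p pics
cat > h.py <<'E'
import numpy as np, cv2
from scipy.spatial.transform import Rotation as R
from plant import ctrl
def grab(n):
    f=ctrl.grab_frame(n); return f
def rot(o):
    o=np.array(o,float)
    return o if o.shape==(3,3) else (R.from_rotvec(o).as_matrix() if o.size==3 else R.from_quat(o).as_matrix())
def ray(f,uv):
    K=np.array(f["K"]);k=float(np.ravel(f["k1"])[0])
    d=cv2.undistortPoints(np.array(uv,float).reshape(-1,1,2),K,np.array([k,0,0,0.])).reshape(-1,2)
    v=np.c_[d[:,0],-d[:,1],-np.ones(len(d))]
    return np.array(f["xyz"],float),v@rot(f["orientation"]).T
def onplane(f,uv,z):
    c,v=ray(f,uv); return c+v*((z-c[2])/v[:,2])[:,None]
def proj(f,P):
    p=(np.array(P,float).reshape(-1,3)-np.array(f["xyz"]))@rot(f["orientation"])
    p=p*[1,-1,-1]
    return cv2.projectPoints(p,np.zeros(3),np.zeros(3),np.array(f["K"]),np.array([float(np.ravel(f["k1"])[0]),0,0,0]))[0].reshape(-1,2)
E
python3 - <<'E'
from h import *
for n in("top","side"):
    f=grab(n);cv2.imwrite(f"pics/{n}0.png",cv2.resize(f["frame"][:,:,::-1],(768,576)))
    print(n,f["K"],f["k1"],f["xyz"],f["orientation"])
o=ctrl.get_obs();print(o["eef_pos"],o["ee_rot"],o["width"],o["force"],ctrl.grasp_offset)
E
```

```text
top [[395.13103329   0.         252.42406194]
 [  0.         395.13103329 189.36956567]
 [  0.           0.           1.        ]] -0.012123939136964993 [ 442.35424104    4.04902637 1109.03909226] [ 0.14504694 -0.12013985 -1.57356268]
side [[356.4164821    0.         259.60114552]
 [  0.         356.4164821  191.04496226]
 [  0.           0.           1.        ]] -0.0731833699298709 [102.22984379 576.59280813 590.28416839] [ 0.48420993 -1.15179702 -2.1506952 ]
[ 239.60188613 -576.77266185  230.60378993] [-3.07959004e+00 -6.14259649e-01  6.20455387e-04] 85.75873253308558 [-0.99703128  0.14106005  0.17963313] -18.700000000000003
```

View pics/top0.png

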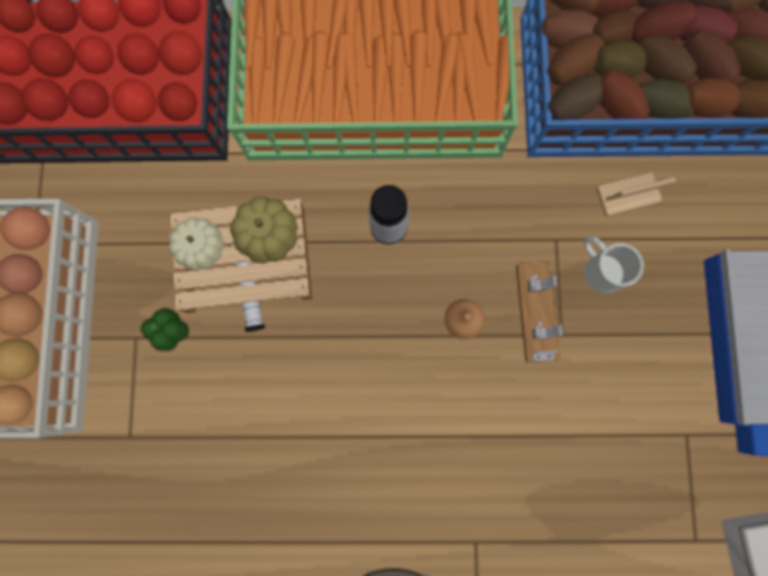

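View pics/side0.png

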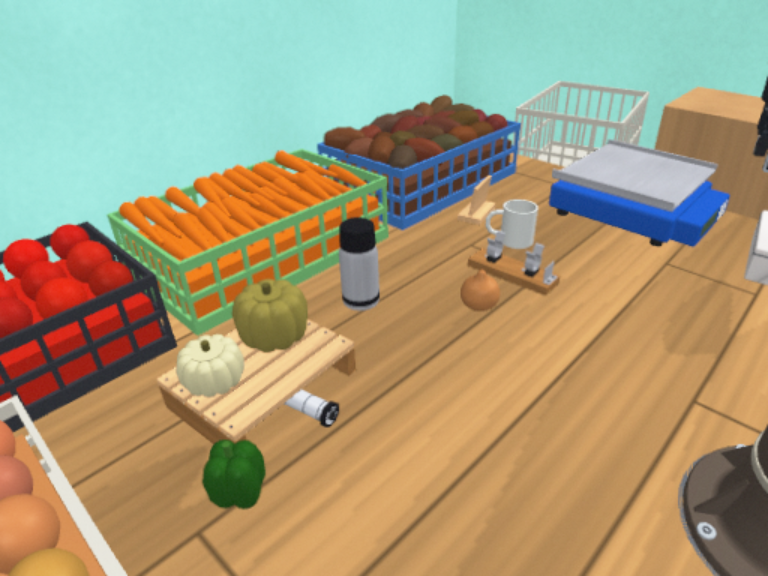

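The top view (1.5x scale) shows the torch tail at (254,328), emerging from the riser's front edge. The holder clips are at (540,283) and (546,331), with the end plate at (543,356) on the robot side. The onion is at (464,318), the mug at (612,267) and the pepper at (165,330).

Run:
```python
from h import *
f=grab("top");im=f["frame"][:,:,::-1]
a=cv2.resize(im[185:230,145:190],(480,480),interpolation=cv2.INTER_CUBIC) if 0 else None
c1=cv2.resize(im[180:230,140:200],None,fx=6,fy=6,interpolation=cv2.INTER_CUBIC)
c2=cv2.resize(im[165:250,335:395],None,fx=6,fy=6,interpolation=cv2.INTER_CUBIC)
g=cv2.copyMakeBorder(c1,0,510-300,0,0,cv2.BORDER_CONSTANT)
cv2.imwrite("pics/crop1.png",np.hstack([g,c2]))
s=1/1.5
print("tail",onplane(f,[[254*s,328*s],[250*s,300*s]],18))
print("clips",onplane(f,[[542*s,283*s],[547*s,331*s]],70),"plate",onplane(f,[[543*s,355*s]],52))
print("board corners",onplane(f,np.array([[518,263],[549,262],[559,358],[527,361]])*s,20))
print("riser front",onplane(f,np.array([[177,308],[308,297]])*s,60))
print("others",onplane(f,np.array([[464,318],[165,330],[388,205],[612,267]])*s,60))
```

```text
tail [[547.62100585 252.13656359  18.        ]
 [600.04938297 261.192939    18.        ]]
clips [[ 618.88980664 -269.55865794   70.        ]
 [ 533.68610791 -273.90546639   70.        ]] plate [[ 492.87834556 -269.44838895   52.        ]]
board corners [[ 665.67970417 -239.94454766   20.        ]
 [ 667.08600289 -297.83459964   20.        ]
 [ 488.77582089 -306.47848504   20.        ]
 [ 483.76800928 -248.16070853   20.        ]]
riser front [[580.47492715 382.63235019  60.        ]
 [598.60435579 146.99935247  60.        ]]
others [[ 558.73529291 -130.95215761   60.        ]
 [ 541.03456388  402.20716196   60.        ]
 [ 768.29108467    2.199423     60.        ]
 [ 648.6962862  -399.15142033   60.        ]]
```

View pics/crop1.png

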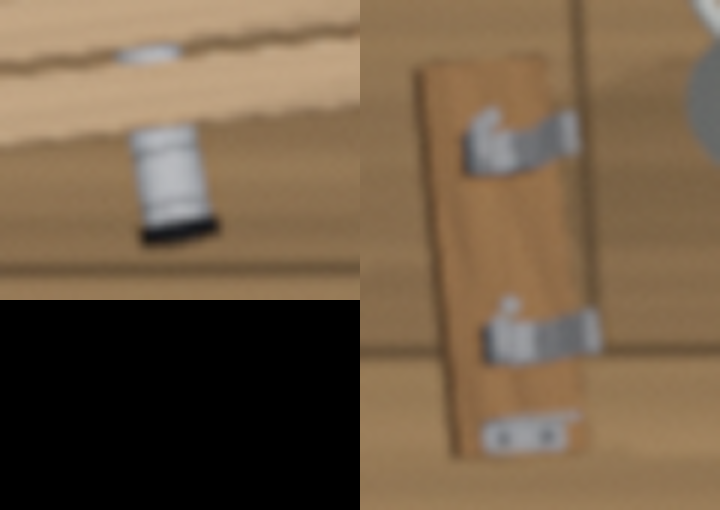

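The crop shows the torch axis running through crop pixels (151,54), (163,126) and (180,235). The holder's board-top corners, clips and plate at (525,435) are all clear.

Run:
```python
from h import *
f=grab("top")
c1=lambda p:np.array(p,float)/6+[140,180]-0.4
c2=lambda p:(np.array(p,float)-[360,0])/6+[335,165]-0.4
P=onplane(f,c1([[151,54],[163,126],[178,222],[180,236]]),18);print(P)
d=P[0]-P[2];print("torch yaw",np.degrees(np.arctan2(d[1],d[0])))
B=onplane(f,c2([[427,66],[545,58],[586,451],[461,456]]),20);print(B, "ctr",B.mean(0))
d=(B[0]+B[1]-B[2]-B[3])/2;print(np.linalg.norm(d),np.degrees(np.arctan2(d[1],d[0])), np.linalg.norm(B[0]-B[1]))
# clip: lips tops
L=onplane(f,c2([[490,120],[572,118],[511,305],[594,318]]),75);print(L)
# side view: board corners, tail
s=grab("side")
print("side tail", onplane(s,np.array([[328,412]])/1.5,18))
print("board side",onplane(s,np.array([[486,244],[558,274],[548,290],[469,261]])/1.5,20))
# color mask green/onion centers
```

```text
[[632.49603063 267.57099854  18.        ]
 [598.35064631 260.85915871  18.        ]
 [553.37977995 252.49300586  18.        ]
 [546.87387277 251.37059235  18.        ]]
torch yaw 10.790049686658126
[[ 664.90638306 -241.12215931   20.        ]
 [ 668.24423896 -296.31155932   20.        ]
 [ 485.80410531 -305.22527872   20.        ]
 [ 483.94659088 -248.44118154   20.        ]] ctr [ 575.72532955 -272.77504472   20.        ]
181.8811479999519 2.5576497485000114 55.290244668682504
[[ 629.08682679 -255.4105065    75.        ]
 [ 629.68076752 -291.59051423   75.        ]
 [ 547.04379345 -260.50176276   75.        ]
 [ 541.08975396 -296.27354421   75.        ]]
side tail [[550.48308187 249.89521008  18.        ]]
board side [[ 669.09572219 -314.78665629   20.        ]
 [ 488.669136   -307.54413753   20.        ]
 [ 474.43172836 -242.25297145   20.        ]
 [ 653.09965625 -230.00657509   20.        ]]
```

```bash
cat >> h.py <<'E'
def go(p,yaw=None,o=None):
    """print turn (az) and the shift (cm, tool axes) after that turn, to TCP p with tool x at yaw deg"""
    o=o or ctrl.get_obs(); M=rot(o["ee_rot"]); 
    y0=np.degrees(np.arctan2(M[1,0],M[0,0])); 
    az=0 if yaw is None else np.radians(y0-yaw)
    M2=M@R.from_rotvec([0,0,az]).as_matrix()
    d=M2.T@(np.array(p,float)-o["eef_pos"])/10
    print("t",round(o["t"],2),"pos",np.round(o["eef_pos"],1),"yaw0",round(y0,2),"tilt z",np.round(M[:,2],4),"az",round(az,4),"shift cm",np.round(d,3),"F",np.round(o["force"],1),"w",round(o["width"],1))
E
python3 -c "
from h import *
go([568.5,255.5,130],10.8)"
```

```text
t 0.25 pos [ 239.7 -577.   231. ] yaw0 22.55 tilt z [-3.e-04  6.e-04 -1.e+00] az 0.2052 shift cm [ 47.9   -75.607  10.136] F [ 0.3 -0.1  0. ] w 85.4
```

>>> move_arm --moves '[{"az": 0.1026, "claw": 0}, {"az": 0.1026, "claw": 0}, {"x": 2.0, "y": -3.15, "claw": 0}, {"x": 2.0, "y": -3.15, "claw": 0}, {"x": 2.0, "y": -3.15, "claw": 0}, {"x": 2.0, "y": -3.15, "claw": 0}, {"x": 2.0, "y": -3.15, "claw": 0}, {"x": 2.0, "y": -3.15, "claw": 0}, {"x": 2.0, "y": -3.15, "claw": 0}, {"x": 2.0, "y": -3.15, "claw": 0}, {"x": 2.0, "y": -3.15, "claw": 0}, {"x": 2.0, "y": -3.15, "claw": 0}, {"x": 2.0, "y": -3.15, "claw": 0}, {"x": 2.0, "y": -3.15, "claw": 0}, {"x": 2.0, "y": -3.15, "claw": 0}, {"x": 2.0, "y": -3.15, "claw": 0}, {"x": 2.0, "y": -3.15, "claw": 0}, {"x": 2.0, "y": -3.15, "claw": 0}, {"x": 2.0, "y": -3.15, "claw": 0}, {"x": 2.0, "y": -3.15, "claw": 0}]'

```text
schema error: expected keys x, y, z, ax, ay, az, claw
```

```bash
python3 -c "
from h import *
go([568.5,255.5,130],10.8)"
```

```text
t 0.25 pos [ 239.7 -577.   231. ] yaw0 22.55 tilt z [-3.e-04  6.e-04 -1.e+00] az 0.2052 shift cm [ 47.9   -75.607  10.136] F [ 0.3 -0.1  0. ] w 85.4
```

>>> move_arm --moves '[{"x": 0, "y": 0, "z": 0, "ax": 0, "ay": 0, "az": 0.1026, "claw": 0}, {"x": 0, "y": 0, "z": 0, "ax": 0, "ay": 0, "az": 0.1026, "claw": 0}, {"x": 2.0, "y": -3.15, "z": 0, "ax": 0, "ay": 0, "az": 0, "claw": 0}, {"x": 2.0, "y": -3.15, "z": 0, "ax": 0, "ay": 0, "az": 0, "claw": 0}, {"x": 2.0, "y": -3.15, "z": 0, "ax": 0, "ay": 0, "az": 0, "claw": 0}, {"x": 2.0, "y": -3.15, "z": 0, "ax": 0, "ay": 0, "az": 0, "claw": 0}, {"x": 2.0, "y": -3.15, "z": 0, "ax": 0, "ay": 0, "az": 0, "claw": 0}, {"x": 2.0, "y": -3.15, "z": 0, "ax": 0, "ay": 0, "az": 0, "claw": 0}, {"x": 2.0, "y": -3.15, "z": 0, "ax": 0, "ay": 0, "az": 0, "claw": 0}, {"x": 2.0, "y": -3.15, "z": 0, "ax": 0, "ay": 0, "az": 0, "claw": 0}, {"x": 2.0, "y": -3.15, "z": 0, "ax": 0, "ay": 0, "az": 0, "claw": 0}, {"x": 2.0, "y": -3.15, "z": 0, "ax": 0, "ay": 0, "az": 0, "claw": 0}, {"x": 2.0, "y": -3.15, "z": 0, "ax": 0, "ay": 0, "az": 0, "claw": 0}, {"x": 2.0, "y": -3.15, "z": 0, "ax": 0, "ay": 0, "az": 0, "claw": 0}, {"x": 2.0, "y": -3.15, "z": 0, "ax": 0, "ay": 0, "az": 0, "claw": 0}, {"x": 2.0, "y": -3.15, "z": 0, "ax": 0, "ay": 0, "az": 0, "claw": 0}, {"x": 2.0, "y": -3.15, "z": 0, "ax": 0, "ay": 0, "az": 0, "claw": 0}, {"x": 2.0, "y": -3.15, "z": 0, "ax": 0, "ay": 0, "az": 0, "claw": 0}, {"x": 2.0, "y": -3.15, "z": 0, "ax": 0, "ay": 0, "az": 0, "claw": 0}, {"x": 2.0, "y": -3.15, "z": 0, "ax": 0, "ay": 0, "az": 0, "claw": 0}]'

```text
t: 1.92
eef_pos: [487.5, 49.0, 231.5]
ee_rot: [3.128, 0.295, 0.001]
force: [0.8, -0.9, 0.1]
width: 85.0
grasp_force: 0.0
```

```bash
python3 -c "
from h import *
go([568.5,255.5,130],10.8)"
```

```text
t 1.92 pos [487.5  49.  231.5] yaw0 10.79 tilt z [ 4.e-04 -1.e-04 -1.e+00] az -0.0002 shift cm [ 11.824 -18.771  10.146] F [ 0.8 -0.9  0.1] w 85.0
```

>>> move_arm --moves '[{"x": 1.48, "y": -2.35, "z": 1.27, "ax": 0, "ay": 0, "az": 0, "claw": 0}, {"x": 1.48, "y": -2.35, "z": 1.27, "ax": 0, "ay": 0, "az": 0, "claw": 0}, {"x": 1.48, "y": -2.35, "z": 1.27, "ax": 0, "ay": 0, "az": 0, "claw": 0}, {"x": 1.48, "y": -2.35, "z": 1.27, "ax": 0, "ay": 0, "az": 0, "claw": 0}, {"x": 1.48, "y": -2.35, "z": 1.27, "ax": 0, "ay": 0, "az": 0, "claw": 0}, {"x": 1.48, "y": -2.35, "z": 1.27, "ax": 0, "ay": 0, "az": 0, "claw": 0}, {"x": 1.48, "y": -2.35, "z": 1.27, "ax": 0, "ay": 0, "az": 0, "claw": 0}, {"x": 1.46, "y": -2.32, "z": 1.27, "ax": 0, "ay": 0, "az": 0, "claw": 0}, {"x": 0, "y": 0, "z": 2.5, "ax": 0, "ay": 0, "az": 0, "claw": 0}, {"x": 0, "y": 0, "z": 2.5, "ax": 0, "ay": 0, "az": 0, "claw": 0}, {"x": 0, "y": 0, "z": 0, "ax": 0, "ay": 0, "az": 0, "claw": 0}, {"x": 0, "y": 0, "z": 0, "ax": 0, "ay": 0, "az": 0, "claw": 0}]'

```text
t: 2.92
eef_pos: [567.2, 253.0, 78.7]
ee_rot: [3.126, 0.295, -0.005]
force: [-0.7, -0.3, 0.8]
width: 85.6
grasp_force: 0.0
```

```bash
python3 -c "
from h import *
go([568.5,255.5,4],10.8)
f=grab('side');cv2.imwrite('pics/s1.png',cv2.resize(f['frame'][170:320,90:290,::-1],None,fx=3.5,fy=3.5,interpolation=cv2.INTER_CUBIC))"
```

```text
t 2.92 pos [567.2 253.   78.7] yaw0 10.8 tilt z [-0.0029 -0.0017 -1.    ] az -0.0 shift cm [ 0.201 -0.227  7.469] F [-0.7 -0.3  0.8] w 85.6
```

View pics/s1.png

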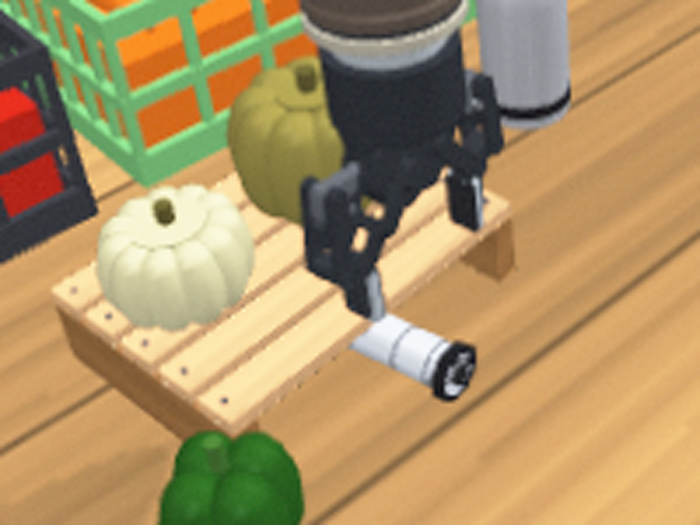

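```bash
python3 -c "
from h import *
f=grab('top')
print(onplane(f,np.array([[263,228],[263,261],[231,235],[297,228]])/1.5,107))"
```

```text
[[714.27570398 221.33456449 107.        ]
 [655.28158279 219.70187077 107.        ]
 [702.23609937 277.18704611 107.        ]
 [713.6610989  161.6550101  107.        ]]
```

>>> move_arm --moves '[{"x": 0.2, "y": -0.23, "z": 2.5, "ax": 0, "ay": 0, "az": 0, "claw": 0}, {"x": 0, "y": 0, "z": 2.5, "ax": 0, "ay": 0, "az": 0, "claw": 0}, {"x": 0, "y": 0, "z": 1.5, "ax": 0, "ay": 0, "az": 0, "claw": 0}, {"x": 0, "y": 0, "z": 1.2, "ax": 0, "ay": 0, "az": 0, "claw": 0}, {"x": 0, "y": 0, "z": 0, "ax": 0, "ay": 0, "az": 0, "claw": 0.4}, {"x": 0, "y": 0, "z": 0, "ax": 0, "ay": 0, "az": 0, "claw": 0.6}, {"x": 0, "y": 0, "z": 0, "ax": 0, "ay": 0, "az": 0, "claw": 1}, {"x": 0, "y": 0, "z": 0, "ax": 0, "ay": 0, "az": 0, "claw": 1}, {"x": 0, "y": 0, "z": 0, "ax": 0, "ay": 0, "az": 0, "claw": 1}, {"x": 0, "y": 0, "z": 0, "ax": 0, "ay": 0, "az": 0, "claw": 1}, {"x": 0, "y": 0, "z": 0, "ax": 0, "ay": 0, "az": 0, "claw": 1}]' --squeeze 40

```text
t: 3.93
eef_pos: [570.5, 256.9, 4.2]
ee_rot: [-3.127, -0.296, -0.003]
force: [-1.1, -1.3, 7.1]
width: 29.1
grasp_force: 38.9
```

>>> move_arm --moves '[{"x": -1.0, "y": 0, "z": -0.15, "ax": 0, "ay": 0, "az": 0, "claw": 1}, {"x": -2.0, "y": 0, "z": -0.1, "ax": 0, "ay": 0, "az": 0, "claw": 1}, {"x": -2.0, "y": 0, "z": 0, "ax": 0, "ay": 0, "az": 0, "claw": 1}, {"x": -2.0, "y": 0, "z": 0, "ax": 0, "ay": 0, "az": 0, "claw": 1}, {"x": -2.0, "y": 0, "z": 0, "ax": 0, "ay": 0, "az": 0, "claw": 1}, {"x": -2.0, "y": 0, "z": 0, "ax": 0, "ay": 0, "az": 0, "claw": 1}, {"x": -2.0, "y": 0, "z": 0, "ax": 0, "ay": 0, "az": 0, "claw": 1}, {"x": -2.0, "y": 0, "z": 0, "ax": 0, "ay": 0, "az": 0, "claw": 1}, {"x": -1.0, "y": 0, "z": 0, "ax": 0, "ay": 0, "az": 0, "claw": 1}, {"x": 0, "y": 0, "z": 0, "ax": 0, "ay": 0, "az": 0, "claw": 1}, {"x": 0, "y": 0, "z": 0, "ax": 0, "ay": 0, "az": 0, "claw": 1}]'

```text
t: 4.85
eef_pos: [413.1, 226.7, 5.6]
ee_rot: [-3.127, -0.296, -0.002]
force: [1.3, 1.1, -1.9]
width: 29.0
grasp_force: 39.5
```

```bash
python3 -c "
from h import *
go([568.5,255.5,4],10.8)
f=grab('side');cv2.imwrite('pics/s2.png',cv2.resize(f['frame'][200:384,100:340,::-1],None,fx=3,fy=3,interpolation=cv2.INTER_CUBIC))"
```

```text
t 4.85 pos [413.1 226.7   5.6] yaw0 10.83 tilt z [ 1.e-03  3.e-04 -1.e+00] az 0.0005 shift cm [15.807  0.088  0.177] F [ 1.3  1.1 -1.9] w 29.0
```

View pics/s2.png

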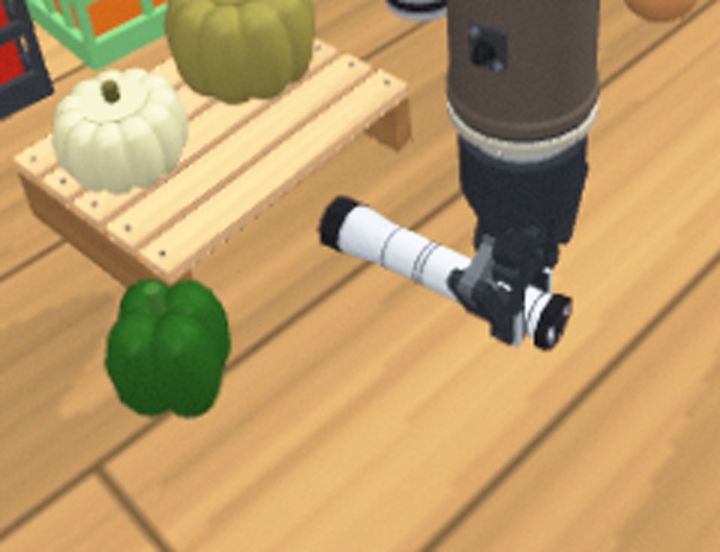

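The torch is fully drawn out, with its tail at crop (555,322) and head rim at (338,222). It lies in line with the tool.

```bash
python3 -c "
from h import *
f=grab('side')
P=onplane(f,np.array([[557,322],[338,222],[322,222]])/3+[100,200]-.33,18);print(P)
for p in P: print(np.linalg.norm(p-P[0]), np.degrees(np.arctan2(*(p-P[0])[1::-1])))
g=np.array([413.1,226.7]);d=np.array([np.cos(.189),np.sin(.189)]);print((g-P[0,:2])@d)
"
```

```text
[[388.11158979 218.22511844  18.        ]
 [562.91137045 257.36276687  18.        ]
 [571.51317926 265.31537492  18.        ]]
0.0 0.0
179.12766074018165 12.620373927025407
189.3505618523732 14.400214504522342
26.135665264358597
```

>>> move_arm --moves '[{"x": 0, "y": 0, "z": 0, "ax": 0, "ay": 0, "az": 0, "claw": 0.5}, {"x": 0, "y": 0, "z": 0, "ax": 0, "ay": 0, "az": 0, "claw": 0}, {"x": 0, "y": 0, "z": 0, "ax": 0, "ay": 0, "az": 0, "claw": 0}, {"x": 0, "y": 0, "z": 0, "ax": 0, "ay": 0, "az": 0, "claw": 0}, {"x": 0, "y": 0, "z": 0, "ax": 0, "ay": 0, "az": 0, "claw": 0}, {"x": 0, "y": 0, "z": -2, "ax": 0, "ay": 0, "az": 0, "claw": 0}, {"x": 0, "y": 0, "z": -3, "ax": 0, "ay": 0, "az": 0, "claw": 0}, {"x": 0, "y": 0, "z": -3, "ax": 0, "ay": 0, "az": 0, "claw": 0}, {"x": 0, "y": -3, "z": -2, "ax": 0, "ay": 0, "az": 0, "claw": 0}, {"x": 0, "y": 0, "z": 0, "ax": 0, "ay": 0, "az": 0, "claw": 0}]'

```text
t: 5.78
eef_pos: [408.1, 261.9, 109.6]
ee_rot: [-3.121, -0.299, -0.011]
force: [0.2, 2.2, 0.3]
width: 85.8
grasp_force: 0.0
```

```bash
python3 -c "
from h import *
go([457.3,235.1,3],10.8)"
```

```text
t 5.78 pos [408.1 261.9 109.6] yaw0 10.94 tilt z [ 0.006   0.0073 -1.    ] az 0.0025 shift cm [ 4.249  3.62  10.67 ] F [0.2 2.2 0.3] w 85.8
```

>>> move_arm --moves '[{"x": 2.2, "y": 1.5, "z": 0, "ax": 0, "ay": 0, "az": 0, "claw": 0}, {"x": 2.3, "y": 1.5, "z": 0, "ax": 0, "ay": 0, "az": 0, "claw": 0}, {"x": 0, "y": 0, "z": 2.5, "ax": 0, "ay": 0, "az": 0, "claw": 0}, {"x": 0, "y": 0, "z": 2.0, "ax": 0, "ay": 0, "az": 0, "claw": 0}, {"x": 0, "y": 0, "z": 0, "ax": 0, "ay": 0, "az": 0, "claw": 0}, {"x": 0, "y": 0, "z": 0, "ax": 0, "ay": 0, "az": 0, "claw": 0}]'

```text
t: 6.28
eef_pos: [455.7, 234.6, 59.5]
ee_rot: [3.127, 0.297, -0.004]
force: [-0.2, 0.8, 0.9]
width: 85.1
grasp_force: 0.0
```

```bash
python3 -c "
from h import *
go([457.3,235.1,3],10.8)"
```

```text
t 6.28 pos [455.7 234.6  59.5] yaw0 10.84 tilt z [-0.0024 -0.0011 -1.    ] az 0.0007 shift cm [ 0.182 -0.02   5.65 ] F [-0.2  0.8  0.9] w 85.1
```

>>> move_arm --moves '[{"x": 0.1, "y": 0, "z": 2.5, "ax": 0, "ay": 0, "az": 0, "claw": 0}, {"x": 0, "y": 0, "z": 2.0, "ax": 0, "ay": 0, "az": 0, "claw": 0}, {"x": 0, "y": 0, "z": 1.1, "ax": 0, "ay": 0, "az": 0, "claw": 0}, {"x": 0, "y": 0, "z": 0, "ax": 0, "ay": 0, "az": 0, "claw": 0.4}, {"x": 0, "y": 0, "z": 0, "ax": 0, "ay": 0, "az": 0, "claw": 0.6}, {"x": 0, "y": 0, "z": 0, "ax": 0, "ay": 0, "az": 0, "claw": 1}, {"x": 0, "y": 0, "z": 0, "ax": 0, "ay": 0, "az": 0, "claw": 1}, {"x": 0, "y": 0, "z": 0, "ax": 0, "ay": 0, "az": 0, "claw": 1}, {"x": 0, "y": 0, "z": 0, "ax": 0, "ay": 0, "az": 0, "claw": 1}, {"x": 0, "y": 0, "z": 0, "ax": 0, "ay": 0, "az": 0, "claw": 1}, {"x": 0, "y": 0, "z": 0, "ax": 0, "ay": 0, "az": 0, "claw": 1}]' --squeeze 80

```text
t: 7.2
eef_pos: [458.4, 235.5, 5.6]
ee_rot: [-3.127, -0.296, -0.003]
force: [-1.7, -1.4, 9.0]
width: 27.9
grasp_force: 78.1
```

```bash
python3 -c "
from h import *
go([457.3,235.1,150],2.7)"
```

```text
t 7.2 pos [458.4 235.5   5.6] yaw0 10.83 tilt z [ 2.e-03  8.e-04 -1.e+00] az 0.1419 shift cm [ -0.082   0.028 -14.438] F [-1.7 -1.4  9. ] w 27.9
```

>>> move_arm --moves '[{"x": 0, "y": 0, "z": -2, "ax": 0, "ay": 0, "az": 0, "claw": 1}, {"x": 0, "y": 0, "z": -3.5, "ax": 0, "ay": 0, "az": 0, "claw": 1}, {"x": 0, "y": 0, "z": -3.5, "ax": 0, "ay": 0, "az": 0, "claw": 1}, {"x": 0, "y": 0, "z": -3.5, "ax": 0, "ay": 0, "az": 0, "claw": 1}, {"x": 0, "y": 0, "z": -3.5, "ax": 0, "ay": 0, "az": 0, "claw": 1}, {"x": 0, "y": 0, "z": -3.5, "ax": 0, "ay": 0, "az": 0.07, "claw": 1}, {"x": 0, "y": 0, "z": 0, "ax": 0, "ay": 0, "az": 0.07, "claw": 1}, {"x": 0, "y": 0, "z": 0, "ax": 0, "ay": 0, "az": 0, "claw": 1}]'

```text
t: 7.87
eef_pos: [458.6, 235.6, 201.8]
ee_rot: [-3.139, -0.071, -0.007]
force: [-0.3, -0.3, -3.9]
width: 27.5
grasp_force: 79.9
```

```bash
python3 -c "
from h import *
go([576,-275,160],2.7)"
```

```text
t 7.87 pos [458.6 235.6 201.8] yaw0 2.57 tilt z [ 0.0044  0.002  -1.    ] az -0.0022 shift cm [ 9.305 51.561  4.125] F [-0.3 -0.3 -3.9] w 27.5
```

>>> move_arm --moves '[{"x": 0.3, "y": 1.6, "z": 0, "ax": 0, "ay": 0, "az": 0, "claw": 1}, {"x": 0.58, "y": 3.22, "z": 0, "ax": 0, "ay": 0, "az": 0, "claw": 1}, {"x": 0.58, "y": 3.22, "z": 0, "ax": 0, "ay": 0, "az": 0, "claw": 1}, {"x": 0.58, "y": 3.22, "z": 0, "ax": 0, "ay": 0, "az": 0, "claw": 1}, {"x": 0.58, "y": 3.22, "z": 0, "ax": 0, "ay": 0, "az": 0, "claw": 1}, {"x": 0.58, "y": 3.22, "z": 0, "ax": 0, "ay": 0, "az": 0, "claw": 1}, {"x": 0.58, "y": 3.22, "z": 0, "ax": 0, "ay": 0, "az": 0, "claw": 1}, {"x": 0.58, "y": 3.22, "z": 0, "ax": 0, "ay": 0, "az": 0, "claw": 1}, {"x": 0.58, "y": 3.22, "z": 0, "ax": 0, "ay": 0, "az": 0, "claw": 1}, {"x": 0.58, "y": 3.22, "z": 0, "ax": 0, "ay": 0, "az": 0, "claw": 1}, {"x": 0.58, "y": 3.22, "z": 0, "ax": 0, "ay": 0, "az": 0, "claw": 1}, {"x": 0.58, "y": 3.22, "z": 0, "ax": 0, "ay": 0, "az": 0, "claw": 1}, {"x": 0.58, "y": 3.22, "z": 0, "ax": 0, "ay": 0, "az": 0, "claw": 1}, {"x": 0.58, "y": 3.22, "z": 0, "ax": 0, "ay": 0, "az": 0, "claw": 1}, {"x": 0.58, "y": 3.22, "z": 0, "ax": 0, "ay": 0, "az": 0, "claw": 1}, {"x": 0.58, "y": 3.22, "z": 0, "ax": 0, "ay": 0, "az": 0, "claw": 1}, {"x": 0.4, "y": 1.7, "z": 2, "ax": 0, "ay": 0, "az": 0, "claw": 1}, {"x": 0, "y": 0, "z": 2, "ax": 0, "ay": 0, "az": 0, "claw": 1}, {"x": 0, "y": 0, "z": 0, "ax": 0, "ay": 0, "az": 0, "claw": 1}, {"x": 0, "y": 0, "z": 0, "ax": 0, "ay": 0, "az": 0, "claw": 1}]'

```text
t: 9.53
eef_pos: [574.8, -274.7, 157.1]
ee_rot: [-3.138, -0.079, 0.007]
force: [0.1, 0.0, -2.1]
width: 27.6
grasp_force: 79.7
```

```bash
python3 -c "
from h import *
go([576,-275,110],2.7)
f=grab('side');a=cv2.resize(f['frame'][100:220,290:400,::-1],None,fx=4.5,fy=4.5,interpolation=cv2.INTER_CUBIC)
f=grab('top');b=cv2.resize(f['frame'][150:258,330:388,::-1],None,fx=5,fy=5,interpolation=cv2.INTER_CUBIC)
print(a.shape,b.shape)
cv2.imwrite('pics/h1.png',np.hstack([a,b]))"
```

```text
t 9.53 pos [ 574.8 -274.7  157.1] yaw0 2.88 tilt z [-0.0048  0.0025 -1.    ] az 0.0032 shift cm [0.137 0.047 4.708] F [ 0.1  0.  -2.1] w 27.6
(540, 495, 3) (540, 290, 3)
```

View pics/h1.png

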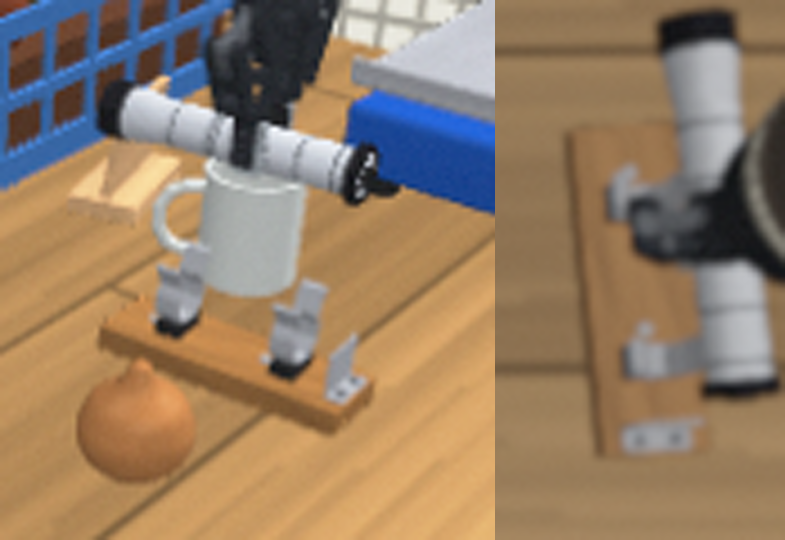

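The torch is above the holder with its head away and the tail at crop (742,388), on the plate side. In the side crop the right-hand lip tops are at (197,246) and (314,286), and the plate top edge is near (343,348).

Run:
```python
from h import *
t=grab("top");s=grab("side")
T=lambda p:(np.array(p,float)-[495,0])/5+[330,150]-.4
S=lambda p:np.array(p,float)/4.5+[290,100]-.4
C=lambda p:(np.array(p,float)-[360,0])/6+[335,165]-.4
np.set_printoptions(precision=1,suppress=True)
P=onplane(t,T([[741,388],[735,305],[711,120]]),169.5);print("torch top tail,mid,barrel",P,np.degrees(np.arctan2(P[2,1]-P[0,1],P[2,0]-P[0,0])))
print("torch side tail",onplane(s,S([[362,174]]),169.5))
print("right lips side",onplane(s,S([[183,241],[210,251],[302,280],[327,292]]),75))
print("right lips top",onplane(t,C([[576,110],[580,155],[597,310],[601,354]]),75))
print("plate top, side",onplane(s,S([[329,364],[356,334]]),52))
print("plate top, top",onplane(t,T([[622,428],[703,420]]),52))
# predict lip pixel, given candidates
c=np.array([576,-275]);yaw=np.radians(2.8);d=np.array([np.cos(yaw),np.sin(yaw)]);n=np.array([-d[1],d[0]])
for sx in(-53,-35,35,53):
    for sy in(-20.5,20.5):
        q=np.r_[c+sx*d+sy*n,75];u=proj(t,q)[0];v=proj(s,q)[0]
        print(sx,sy,"crop1",(u+.4-[335,165])*6+[360,0],"side",(v+.4-[290,100])*4.5)
for sy in(-18,18):
    q=np.r_[c-78*d+sy*n,52];print("plate",(proj(t,q)[0]+.4-[330,150])*5+[495,0],(proj(s,q)[0]+.4-[290,100])*4.5)
```

```text
torch top tail,mid,barrel [[ 509.2 -279.8  169.5]
 [ 548.7 -279.3  169.5]
 [ 638.7 -272.9  169.5]] 3.0363756813563776
torch side tail [[ 506.  -283.   169.5]]
right lips side [[ 635.4 -293.2   75. ]
 [ 613.  -293.    75. ]
 [ 544.  -298.6   75. ]
 [ 523.2 -295.1   75. ]]
right lips top [[ 633.3 -293.6   75. ]
 [ 613.1 -294.2   75. ]
 [ 544.6 -297.8   75. ]
 [ 525.4 -298.4   75. ]]
plate top, side [[ 492.8 -250.8   52. ]
 [ 498.7 -296.2   52. ]]
plate top, top [[ 496.9 -251.1   52. ]
 [ 500.8 -294.2   52. ]]
-53 -20.5 crop1 [600.3 357.1] side [328.1 289.9]
-53 20.5 crop1 [506.1 362.4] side [298.6 313.9]
-35 -20.5 crop1 [596.  315.8] side [303.5 281.7]
-35 20.5 crop1 [502.  321.1] side [273.7 305.3]
35 -20.5 crop1 [579.2 157.5] side [211.9 251.1]
35 20.5 crop1 [486.2 162.8] side [180.8 273.1]
53 -20.5 crop1 [574.9 117.4] side [189.3 243.6]
53 20.5 crop1 [482.2 122.6] side [157.9 265.2]
plate [708.1 423.4] [356.1 333.5]
plate [640.3 427.2] [330.9 355.5]
```

>>> move_arm --moves '[{"x": 0.1, "y": -0.05, "z": 2.5, "ax": 0, "ay": 0, "az": 0, "claw": 1}, {"x": 0, "y": 0, "z": 2.5, "ax": 0, "ay": 0, "az": 0, "claw": 1}, {"x": 0, "y": 0, "z": 2.5, "ax": 0, "ay": 0, "az": 0, "claw": 1}, {"x": 0, "y": 0, "z": 0, "ax": 0, "ay": 0, "az": 0, "claw": 1}, {"x": 0, "y": 0, "z": 0, "ax": 0, "ay": 0, "az": 0, "claw": 1}, {"x": 0, "y": 0, "z": 0, "ax": 0, "ay": 0, "az": 0, "claw": 1}]'

```text
t: 10.23
eef_pos: [578.7, -275.3, 86.2]
ee_rot: [3.14, 0.077, 0.003]
force: [-0.2, -1.1, -2.2]
width: 27.3
grasp_force: 79.7
```

```bash
python3 -c "
from h import *
go([576,-274.5,60],2.8)
f=grab('side');a=cv2.resize(f['frame'][120:210,305:395,::-1],None,fx=6,fy=6,interpolation=cv2.INTER_CUBIC)
f=grab('top');b=cv2.resize(f['frame'][160:250,340:383,::-1],None,fx=6,fy=6,interpolation=cv2.INTER_CUBIC)
cv2.imwrite('pics/h2.png',np.hstack([a,b]))"
```

```text
t 10.23 pos [ 578.7 -275.3   86.2] yaw0 2.81 tilt z [ 2.2e-03 -8.0e-04 -1.0e+00] az 0.0002 shift cm [-0.271 -0.099  2.617] F [-0.2 -1.1 -2.2] w 27.3
```

View pics/h2.png

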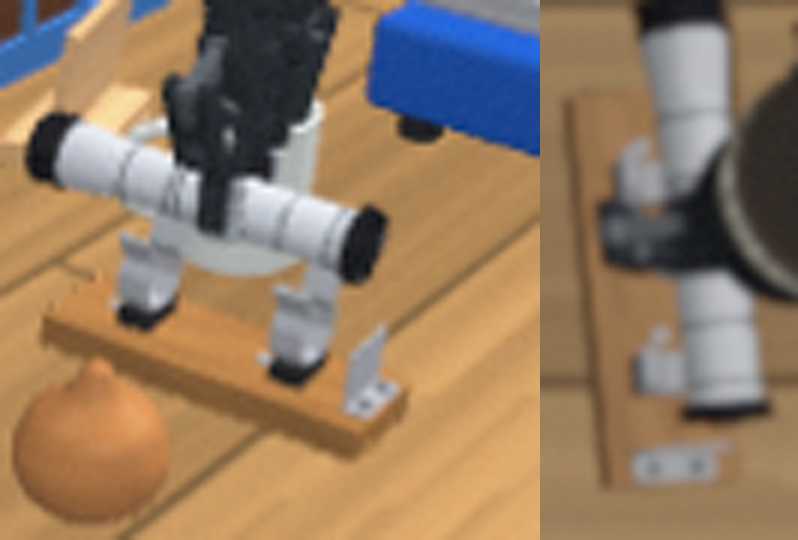

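The torch is about 25 mm above the lips, with its tail at side crop (366,245) and top crop (727,412). It looks in line with the clips, so I'll check the numbers.

Run:
```python
from h import *
np.set_printoptions(precision=1,suppress=True)
t=grab("top");s=grab("side")
T=lambda p:(np.array(p,float)-[540,0])/6+[340,160]-.4
S=lambda p:np.array(p,float)/6+[305,120]-.4
z=98.6
P=onplane(t,T([[727,411],[724,370],[717,300],[689,60]]),z);print(P,np.degrees(np.arctan2(P[3,1]-P[1,1],P[3,0]-P[1,0])))
print(onplane(s,S([[368,246]]),z))
c=np.array([577.5,-275]);yaw=np.radians(2.8);d=np.array([np.cos(yaw),np.sin(yaw)])
print("axis y at those x",c[1]+(P[:,0]-c[0])*np.tan(yaw))
o=ctrl.get_obs();g=o["eef_pos"][:2];print("TCP rel holder",(g-c)@d,(g-c)@[-d[1],d[0]])
```

```text
[[ 512.1 -280.7   98.6]
 [ 529.5 -280.4   98.6]
 [ 559.5 -279.1   98.6]
 [ 664.4 -272.7   98.6]] 3.2751237998810083
[[ 507.7 -282.7   98.6]]
axis y at those x [-278.2 -277.3 -275.9 -270.8]
TCP rel holder 0.9875645578412248 -0.664068601631416
```

>>> move_arm --moves '[{"x": -0.2, "y": -0.2, "z": 1.0, "ax": 0, "ay": 0, "az": 0, "claw": 1}, {"x": 0, "y": 0, "z": 1.0, "ax": 0, "ay": 0, "az": 0, "claw": 1}, {"x": 0, "y": 0, "z": 0.5, "ax": 0, "ay": 0, "az": 0, "claw": 1}, {"x": 0, "y": 0, "z": 0.3, "ax": 0, "ay": 0, "az": 0, "claw": 1}, {"x": 0, "y": 0, "z": 0, "ax": 0, "ay": 0, "az": 0, "claw": 1}, {"x": 0, "y": 0, "z": 0, "ax": 0, "ay": 0, "az": 0, "claw": 1}]' --squeeze 100

```text
t: 10.93
eef_pos: [575.2, -272.9, 55.6]
ee_rot: [-3.14, -0.076, 0.001]
force: [0.3, 2.0, -1.6]
width: 27.1
grasp_force: 101.7
```

```bash
python3 -c "
from h import *
go([577,-273,35],2.8)"
```

```text
t 10.93 pos [ 575.2 -272.9   55.6] yaw0 2.79 tilt z [-8.e-04  6.e-04 -1.e+00] az -0.0002 shift cm [0.176 0.015 2.063] F [ 0.3  2.  -1.6] w 27.1
```

>>> move_arm --moves '[{"x": 0.1, "y": 0, "z": 0.4, "ax": 0, "ay": 0, "az": 0, "claw": 1}, {"x": 0, "y": 0, "z": 0.4, "ax": 0, "ay": 0, "az": 0, "claw": 1}, {"x": 0, "y": 0, "z": 0, "ax": 0, "ay": 0, "az": 0, "claw": 1}]'

```text
t: 11.18
eef_pos: [577.5, -273.2, 48.5]
ee_rot: [3.14, 0.077, 0.003]
force: [2.2, 1.7, 0.2]
width: 27.4
grasp_force: 101.7
```

>>> move_arm --moves '[{"x": 0, "y": 0, "z": 0.4, "ax": 0, "ay": 0, "az": 0, "claw": 1}, {"x": 0, "y": 0, "z": 0.4, "ax": 0, "ay": 0, "az": 0, "claw": 1}, {"x": 0, "y": 0, "z": 0, "ax": 0, "ay": 0, "az": 0, "claw": 1}]'

```text
t: 11.43
eef_pos: [576.4, -272.6, 39.2]
ee_rot: [-3.14, -0.077, 0.001]
force: [3.3, 1.5, -6.0]
width: 26.8
grasp_force: 101.2
```

>>> move_arm --moves '[{"x": 0, "y": 0, "z": 0.3, "ax": 0, "ay": 0, "az": 0, "claw": 1}, {"x": 0, "y": 0, "z": 0.3, "ax": 0, "ay": 0, "az": 0, "claw": 1}, {"x": 0, "y": 0, "z": 0, "ax": 0, "ay": 0, "az": 0, "claw": 1}, {"x": 0, "y": 0, "z": 0, "ax": 0, "ay": 0, "az": 0, "claw": 1}]'

```text
t: 11.77
eef_pos: [576.0, -272.7, 34.8]
ee_rot: [-3.14, -0.076, 0.001]
force: [-4.8, 4.3, 9.5]
width: 27.3
grasp_force: 102.9
```

```bash
python3 -c "
from h import *
go([577,-273,35],2.8)
f=grab('side');a=cv2.resize(f['frame'][120:210,305:395,::-1],None,fx=6,fy=6,interpolation=cv2.INTER_CUBIC)
f=grab('top');b=cv2.resize(f['frame'][160:250,340:383,::-1],None,fx=6,fy=6,interpolation=cv2.INTER_CUBIC)
cv2.imwrite('pics/h3.png',np.hstack([a,b]))"
```

```text
t 11.77 pos [ 576.  -272.7   34.8] yaw0 2.79 tilt z [-1.e-03  7.e-04 -1.e+00] az -0.0002 shift cm [ 0.103  0.039 -0.024] F [-4.8  4.3  9.5] w 27.3
```

View pics/h3.png

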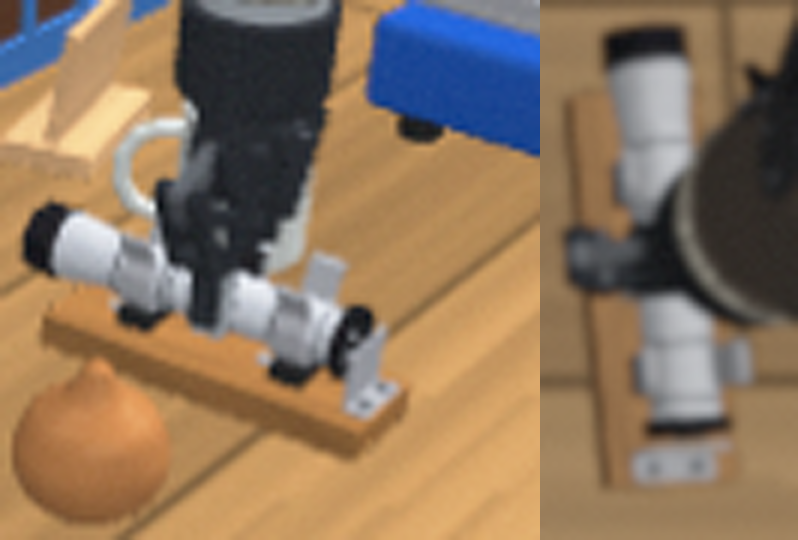

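The torch sits in both clips with the axis about 47 mm up, head away and tail against the plate side. I'll give it one small extra press, then release and lift straight up.

>>> move_arm --moves '[{"x": 0, "y": 0, "z": 0.15, "ax": 0, "ay": 0, "az": 0, "claw": 1}, {"x": 0, "y": 0, "z": 0, "ax": 0, "ay": 0, "az": 0, "claw": 1}, {"x": 0, "y": 0, "z": -0.15, "ax": 0, "ay": 0, "az": 0, "claw": 1}, {"x": 0, "y": 0, "z": 0, "ax": 0, "ay": 0, "az": 0, "claw": 0.5}, {"x": 0, "y": 0, "z": 0, "ax": 0, "ay": 0, "az": 0, "claw": 0.2}, {"x": 0, "y": 0, "z": 0, "ax": 0, "ay": 0, "az": 0, "claw": 0.2}, {"x": 0, "y": 0, "z": 0, "ax": 0, "ay": 0, "az": 0, "claw": 0.2}, {"x": 0, "y": 0, "z": 0, "ax": 0, "ay": 0, "az": 0, "claw": 0.2}, {"x": 0, "y": 0, "z": -1, "ax": 0, "ay": 0, "az": 0, "claw": 0.2}, {"x": 0, "y": 0, "z": -2, "ax": 0, "ay": 0, "az": 0, "claw": 0.2}, {"x": 0, "y": 0, "z": -3, "ax": 0, "ay": 0, "az": 0, "claw": 0.2}, {"x": 0, "y": 0, "z": -3, "ax": 0, "ay": 0, "az": 0, "claw": 0.2}, {"x": 0, "y": 0, "z": -3, "ax": 0, "ay": 0, "az": 0, "claw": 0.2}, {"x": -3, "y": 0, "z": -2, "ax": 0, "ay": 0, "az": 0, "claw": 0.2}, {"x": -3, "y": 0, "z": -2, "ax": 0, "ay": 0, "az": 0, "claw": 0.2}, {"x": -3, "y": 0, "z": 0, "ax": 0, "ay": 0, "az": 0, "claw": 0.2}, {"x": -3, "y": 0, "z": 0, "ax": 0, "ay": 0, "az": 0, "claw": 0.2}, {"x": 0, "y": 0, "z": 0, "ax": 0, "ay": 0, "az": 0, "claw": 0.2}, {"x": 0, "y": 0, "z": 0, "ax": 0, "ay": 0, "az": 0, "claw": 0.2}]'

```text
t: 13.45
eef_pos: [455.2, -279.8, 195.4]
ee_rot: [3.14, 0.073, 0.001]
force: [0.7, 0.2, -0.2]
width: 68.0
grasp_force: 0.0
```

```bash
python3 -c "
from h import *
f=grab('side');a=cv2.resize(f['frame'][120:210,305:395,::-1],None,fx=6,fy=6,interpolation=cv2.INTER_CUBIC)
f=grab('top');b=cv2.resize(f['frame'][160:250,340:383,::-1],None,fx=6,fy=6,interpolation=cv2.INTER_CUBIC)
cv2.imwrite('pics/h4.png',np.hstack([a,b]))"
```

```text
(no output)
```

View pics/h4.png

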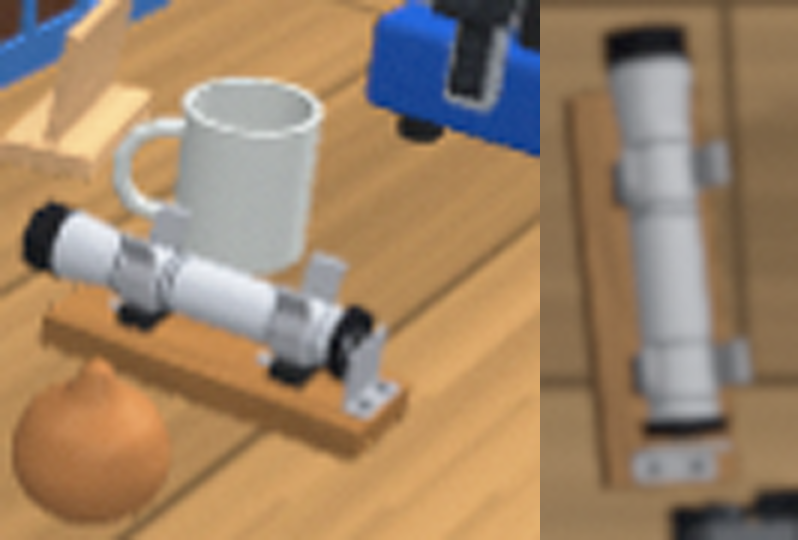

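The torch is in both clips with its tail at side crop (352,342) next to the plate, and the mug and onion have not moved. I'll do a quick height check and then hand in.

```bash
python3 -c "
from h import *
s=grab('side');t=grab('top')
c=np.array([576.8,-274,0]);y=np.radians(2.8);d=np.array([np.cos(y),np.sin(y),0])
for z in(47,55):
  q=[c+d*k+[0,0,z] for k in(-70,70,115)]
  print(z,np.round((proj(s,q)+.4-[305,120])*6),np.round((proj(t,q)+.4-[340,160])*6+[540,0]))"
```

```text
47 [[349. 343.]
 [107. 257.]
 [ 36. 232.]] [[688. 431.]
 [657. 123.]
 [647.  26.]]
55 [[352. 329.]
 [108. 244.]
 [ 37. 219.]] [[693. 430.]
 [661. 119.]
 [651.  22.]]
```

```bash
python3 -c "
from h import *
print(ctrl.sign_off())"
```

```text
the job is handed in; nothing more can be done
None
```

The torch is out from under the riser and pushed home in both spring clips, tail to the end plate and axis about 47 mm up in the last pictures. I saw nothing else move, and the job was handed in at about 14 s of the 58 s allowed.

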